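Set up a bench length gauge with its setting bar

TASK

Take the setting bar by its green grip out of the wooden rest and slide it into the slot of the bench length gauge until it is fully home against the stop hidden inside; feel for the stop and do not ram it, it is delicate. Then swing the red clamping lever clockwise to its end so that the bar is locked fully home, and let go; leave the neighbouring objects alone.

Things in the scene. Friction and masses are not known exactly. Their poses are not given: they have to be found in the camera images.
- setting_bar: Setting bar, 0.13-0.22 kg: steel shank 14x14 mm, green grip 36 mm long (x), 18 wide (y, grasp across this), 24 high. Origin: grip's centre; +x along the bar to its tip, z up as it lies. Square green collar 30x30 mm from x=18 to 22 mm ahead of the grip. It lies level in the rest, origin 31 mm above the bench, grip and collar hanging free on the rest's -x side.
- bar_tip (a point): Centre of the shank's flat end, 106 mm along +x from the centre of the grip (the last 4 mm are tapered to 11.5 mm); axes as the bar's.
- rest: Fixed beech block 66 (x) x 44 (y) x 35 mm high with an open groove along its x axis, 17 mm wide, floor 24 mm above the bench, in which the bar's shank lies, tip toward the rest's +x. Origin on the bench under its centre. The bar lifts straight up out of it.
- gauge: Bench length gauge, fixed: grey base 192x74x10 mm, aluminium guide block (x=0 to 92, y=-26 to 26 mm, 62 mm high) with a level blind slot, 58 mm round dial behind it whose thin spindle (spring of about 0.2 N) stands 5 mm out of the stop in the slot. Origin on the bench below the slot's mouth, +x points level into the slot (the way the bar is pushed), z up.
- slot_mouth (a point): Centre of the slot's mouth, in the gauge's front face, 40 mm above the bench; axes as the gauge's. Slot 16x16 mm, floor 32 mm above the bench; the first 7 mm funnel down from 23 mm. A spring ball in the right wall 16 mm in gives a bump, then a drag of 1 to 5 N. The stop (firm; over 20 N spoils it) is hidden 38 to 64 mm in, where it was last set.
- lever (a joint): Angle (rad) of the red clamping lever on the gauge about a vertical axis at gauge x=28 mm, y=0. 0 = open, pointing 105 deg counterclockwise (from above) of the gauge's +x; grows clockwise; 1.2 = firm end, clamped, pointing 36 deg. Starts at 0 to 0.2, stays where left, needs 0.1 to 0.25 N m. It screws a pad down on the bar in the slot, so it must be open while the bar slides in.
- lever_pivot (a point): Point on the lever's turning axis, 78.5 mm above the bench (height of the lever's outer end).
- lever_tip (a point): Point on the lever arm's centre line 55 mm from the turning axis, 78.5 mm above the bench. The arm is a round bar 11 to 14 mm thick that ends 68 mm from the axis and stands clear of the gauge's side: push its side here with shut fingertips, or pinch it.
- petri: Neighbour: petri dish with lid, 62 mm across, 15 mm high; origin under its centre.
- bushing: Neighbour: bronze flanged bushing, 32 mm across, 24 mm high; origin under its centre.
- gear: Neighbour: small steel spur gear, 33 mm across, 16 mm high; origin under its centre.
Things that resemble listed ones, but are neither listed nor needed, are in the scene too. There is more than one size of the setting_bar; the one meant has the size given above.

How it is judged:
By the outcome, as a careful person would: the job done as asked, in the order asked, and still so for the second after the job is handed in, with the robot touching nothing.
It also fails if it takes over 72 s, if anything falls off the work surface, if the arm or the gripper's body presses on something with over 40 N, if the wrist force passes 120 N, or if a joint passes its speed limit or range.

ROBOT

A 7-joint arm with a two-finger parallel gripper is mounted at the origin on a cart in front of the work surface, level with it; the furniture and walls round the work are solid. World frame = base frame: x ahead of the robot, y to its left, z up, the work surface at z = 0. Lengths are in m, angles in rad, forces in N, time in s.
With the tool pointing down it reaches from about 0.35 to 0.9 m from the base axis. Payload 19.9 kg.
Tool frame: the origin (TCP) lies between the finger pads; the fingertips stand 19 mm ahead of it and the grasp point (between the pads) is the TCP; z points along the fingers, y is the direction in which the jaws open and shut (so a half turn about z gives the same grasp; the last joint's range is limited). The gripper opens to 94 mm and grips with 3 to 60 N. Pads are 16 mm wide; open, the fingers measure 119 mm over their backs; the gripper's body (75 mm by 177 mm) begins 78 mm behind the grasp point.
Start: joints at [1.238, 0.417, -0.01, 1.614, 0.005, 1.111, -0.053], TCP at [0.18, -0.599, 0.224] pointing down, gripper open.
Joint ranges: [-2.81, 2.81], [-0.39, 2.02], [-1.27, 1.25], [0.06, 2.57], [-1.19, 4.33], [0.19, 2], [-2.82, 2.82]. Speed limits (rad/s): [1.89, 1.89, 2.39, 2.39, 3.01, 3.01, 3.01].

INTERFACE

Orientations are given as a 3x3 rotation matrix whose columns are the frame's x, y, z axes.
In Python, from rig import robot gives the robot as it stands. Calls block until the motion is done:
- robot.move_ptp(position, orientation): joint-space move of the TCP to a pose.
- robot.move_linear(position, velocity=0.15, frame=None, threshold=None): straight line of the TCP; frame=None keeps the orientation; velocity is the mean speed in m/s. With threshold (N) it stops when the force on the tool has changed by that much, and returns True; else False.
- robot.goto_joints(angles): joint-space move.
- robot.gripper_to(opening): finger opening in m; the grip force is fixed at half the most; returns when the fingers have stopped.
- robot.pause(seconds).
- robot.ik(position, orientation): joint angles nearest the present ones, or None.
- robot.get_state(): the state.
- robot.grab_frame(name): name is "scene" or "side" or "wrist"; returns the picture (480x640x3 uint8, red, green, blue); there is no depth.
- robot.camera_info(name): a dict with "fx", "fy", "cx", "cy" (pixels), "rvec" (rotation vector, rad) and "tvec" (3), from world to camera coordinates, as OpenCV has them. Camera axes: x right, y down, z forward; pixel columns grow to the right and rows downward; lengths in m; the calibration is good to about 2 mm. A picture is of the moment at which its call begins: read the wrist's pose just before it. camera_info takes no time and is no camera call; for the wrist camera it gives the pose at the moment of the call.
A pose or a line that the arm cannot do raises robot.PlanningError and nothing moves.
- robot.sign_off(): hands the job in, once; it reports no verdict.
The state is a dict: "time": time; "qpos": joint angles; "joint_vel": joint speeds; "effort": joint torques, N m; "ee_pos": TCP position; "tool_rot": TCP orientation; "force": force on the tool from outside, world axes, zero at the start; "moment": the same for the moment, N m; "opening": finger opening in m.
Only numpy, scipy, OpenCV 4.12 (cv2) and the standard library are available. Lean on these libraries where they do the work, as an engineer would, in place of code of your own. Each camera call takes 0.05 s, during which the arm holds its last target.

## Working session

There is one attempt and no reset: what is moved stays moved. The work goes in short steps, each a Python script; the robot and the scene stay as the last script left them, time stands still between calls to the robot, and variables do not carry over. Pictures are saved under pics/ and viewed, and the job is handed in when it is done.

```bash
ls; mkdir -p pics
python3 - <<'E'
from rig import robot
import cv2
for n in ("scene","side","wrist"):
    im=robot.grab_frame(n); cv2.imwrite(f"pics/{n}0.png",im[:,:,::-1]); print(n,robot.camera_info(n))
print(robot.get_state())
E
```

```text
pics
scene {'fx': 583.6602889292707, 'fy': 583.6602889292707, 'cx': 319.1745580292288, 'cy': 241.02898706534782, 'rvec': array([ 0.93051379, -2.41070474,  1.15269969]), 'tvec': array([0.32843981, 0.36473549, 0.67356641])}
side {'fx': 545.8430221487137, 'fy': 545.8430221487137, 'cx': 320.5029611158379, 'cy': 236.8643296671372, 'rvec': array([ 1.26847843, -2.4774847 ,  0.71040619]), 'tvec': array([0.24215392, 0.48753652, 0.99231294])}
wrist {'fx': 418.3999923418531, 'fy': 418.3999923418531, 'cx': 315.88538161095096, 'cy': 243.99411583772445, 'rvec': array([-2.35108923,  1.7484271 ,  0.22390111]), 'tvec': array([-0.62539701, -0.02664652,  0.390658  ])}
{'time': 0.15, 'qpos': array([ 1.23749718,  0.41783047, -0.01030561,  1.61401254,  0.0047039 ,
        1.11070672, -0.05299853]), 'joint_vel': array([ 0.0002371 , -0.00181329,  0.00154836, -0.00166895,  0.00018696,
       -0.0025366 , -0.0001228 ]), 'effort': array([-5.61754871e-05, -8.51534200e+01,  6.38283826e-01, -4.26135778e+01,
       -4.89972951e-02,  1.72165601e-02,  8.91321679e-05]), 'ee_pos': array([ 0.17971471, -0.59832775,  0.22398278]), 'tool_rot': array([[ 9.57724056e-01,  2.87688223e-01, -3.44622087e-04],
       [ 2.87688418e-01, -9.57723666e-01,  8.67612836e-04],
       [-8.04507337e-05, -9.30077468e-04, -9.99999564e-01]]), 'force': array([ 0.37291775, -0.42672257,  0.54464819]), 'moment': array([ 0.00963243,  0.02909707, -0.06068265]), 'opening': 0.09397920481952497}
```

View pics/scene0.png

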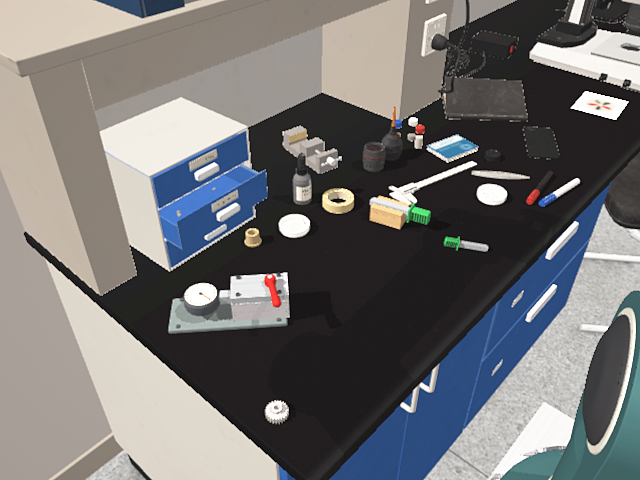

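View pics/side0.png

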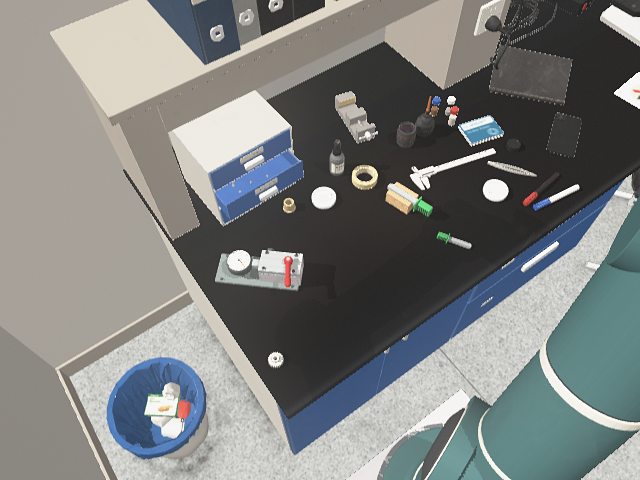

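View pics/wrist0.png

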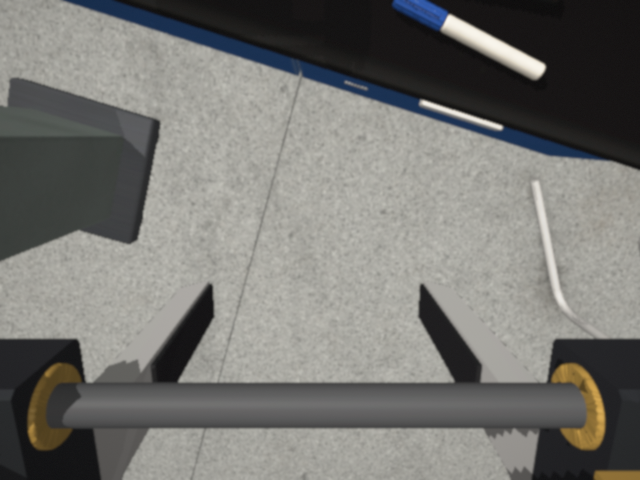

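```bash
cat > h.py <<'E'
import numpy as np, cv2
from rig import robot
def ray(ci,u,v):
    R,_=cv2.Rodrigues(np.array(ci["rvec"])); t=np.array(ci["tvec"])
    d=R.T@np.array([(u-ci["cx"])/ci["fx"],(v-ci["cy"])/ci["fy"],1]); o=-R.T@t
    return o,d
def onz(ci,u,v,z):
    o,d=ray(ci,u,v); return o+d*(z-o[2])/d[2]
def proj(ci,P):
    K=np.array([[ci["fx"],0,ci["cx"]],[0,ci["fy"],ci["cy"]],[0,0,1]])
    return cv2.projectPoints(np.array(P,float).reshape(-1,1,3),np.array(ci["rvec"]),np.array(ci["tvec"]),K,None)[0].reshape(-1,2)
def crop(src,x0,y0,x1,y1,s,out):
    im=cv2.imread(src)[y0:y1,x0:x1]; cv2.imwrite(out,cv2.resize(im,None,fx=s,fy=s,interpolation=cv2.INTER_CUBIC))
E
python3 - <<'E'
from h import *
crop("pics/scene0.png",360,180,500,260,5,"pics/c1.png")
crop("pics/scene0.png",160,260,310,345,5,"pics/c2.png")
s=robot.camera_info("scene");d=robot.camera_info("side")
for c in (s,d): 
    R,_=cv2.Rodrigues(c["rvec"]);print(-R.T@c["tvec"])
for n,u,v,z in [("grip",421,216,.031),("restR",388,222,.02),("gaugeblk",262,290,.05),("dial",202,297,.04),("gear",277,411,.016),("petri",295,226,.015),("bush",252,237,.024),("small",466,244,.01),("lever tip",276,300,.0785),("lever piv",270,280,.0785)]:
    print(n,onz(s,u,v,z))
E
```

```text
[0.0447465  0.43934674 0.70680166]
[0.0330248  0.25401876 1.10245145]
grip [ 0.51310005 -0.37194303  0.031     ]
restR [ 0.55720371 -0.32544494  0.02      ]
gaugeblk [ 0.57566502 -0.007565    0.05      ]
dial [0.64406938 0.06251953 0.04      ]
gear [0.41161182 0.12205202 0.016     ]
petri [ 0.68746428 -0.19877459  0.015     ]
bush [ 0.7152998  -0.11171569  0.024     ]
small [ 0.41381015 -0.38023113  0.01      ]
lever tip [0.5208097  0.01265159 0.0785    ]
lever piv [ 0.55988645 -0.01243629  0.0785    ]
```

View pics/c1.png

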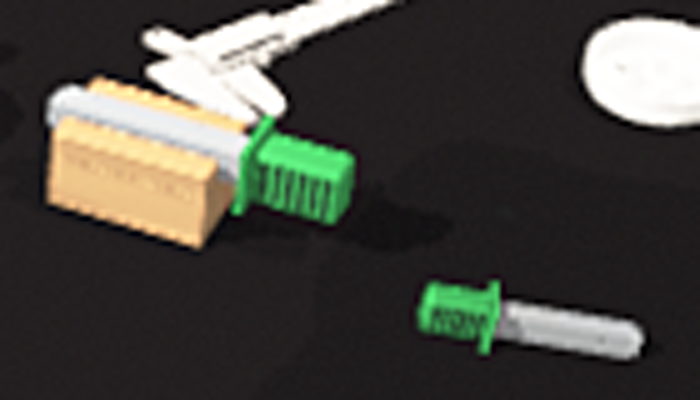

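View pics/c2.png

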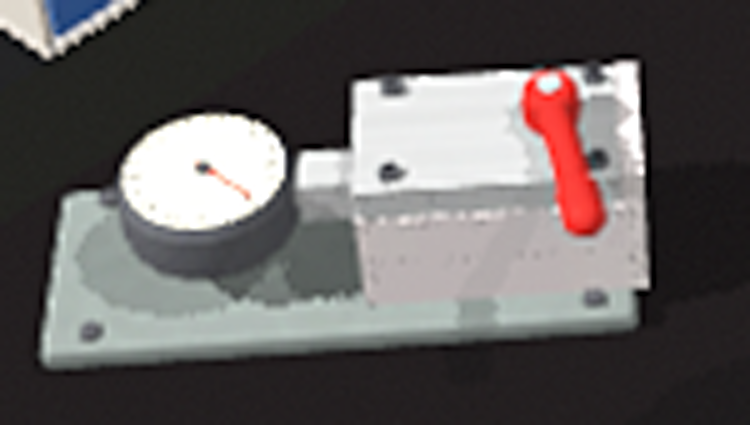

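Run:
```python
from h import *
c=robot.camera_info("wrist");st=robot.get_state();R,_=cv2.Rodrigues(c["rvec"])
T=st["tool_rot"];print("cam in tool",T.T@(-R.T@c["tvec"]-st["ee_pos"]));print((R@T).round(3))
# look poses: tool down; x axis along bar dir a
def Rt(a): 
    x=np.array([np.cos(a),np.sin(a),0]);z=np.array([0,0,-1.]);return np.c_[x,np.cross(z,x),z]
for a in (np.pi/4,np.pi/4+np.pi):
  for p in ([.513,-.372,.25],[.45,-.13,.25]):
    print(a,p,robot.ik(np.array(p),Rt(a)))
```

```text
cam in tool [ 0.07233188  0.00076469 -0.16044194]
[[ 0.     1.    -0.   ]
 [-0.968 -0.    -0.251]
 [-0.251  0.     0.968]]
0.7853981633974483 [0.513, -0.372, 0.25] [ 0.75439911  0.42237775 -0.23758171  1.55545577  0.10469811  1.17626373
 -0.28875187]
0.7853981633974483 [0.45, -0.13, 0.25] [ 0.66342517  0.13171629 -0.48417326  1.94458967  0.06932419  1.08127889
 -0.63520797]
3.9269908169872414 [0.513, -0.372, 0.25] [ 1.29667089  0.64104834 -1.08512396  1.53653079  0.57812007  1.31652135
  2.50178326]
3.9269908169872414 [0.45, -0.13, 0.25] [ 1.17891302  0.23413176 -1.08357696  1.93208444  0.23102286  1.10913274
  2.35866671]
```

```bash
cat >> h.py <<'E'
def Rt(a): 
    x=np.array([np.cos(a),np.sin(a),0]);z=np.array([0,0,-1.]);return np.c_[x,np.cross(z,x),z]
def shot(n,out):
    c=robot.camera_info(n);im=robot.grab_frame(n);cv2.imwrite(out,im[:,:,::-1])
    np.savez(out.replace(".png",".npz"),**c);return c
E
python3 - <<'E'
from h import *
a=np.pi/4
robot.move_ptp(np.array([.565,-.32,.22]),Rt(a))
shot("wrist","pics/w1.png");print(robot.get_state()["time"])
E
```

```text
1.9333
```

View pics/w1.png

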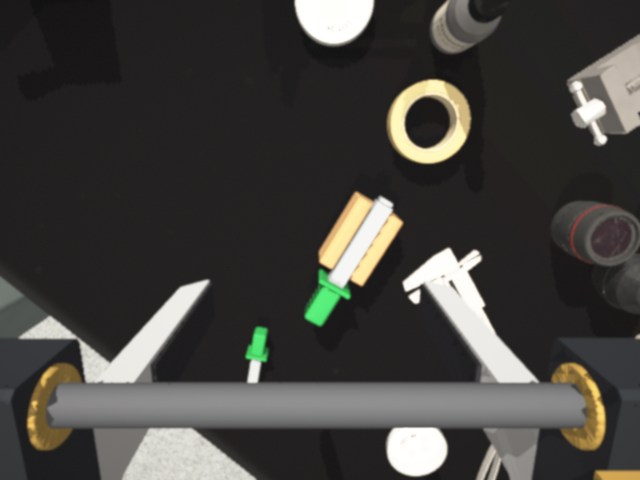

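Run:
```python
from h import *
crop("pics/w1.png",290,180,420,340,5,"pics/c3.png"); im=cv2.imread("pics/c3.png");print(im.shape)
cv2.imwrite("pics/c3.png",cv2.resize(im,None,fx=.75,fy=.75,interpolation=cv2.INTER_AREA))
```

```text
(800, 650, 3)
```

View pics/c3.png

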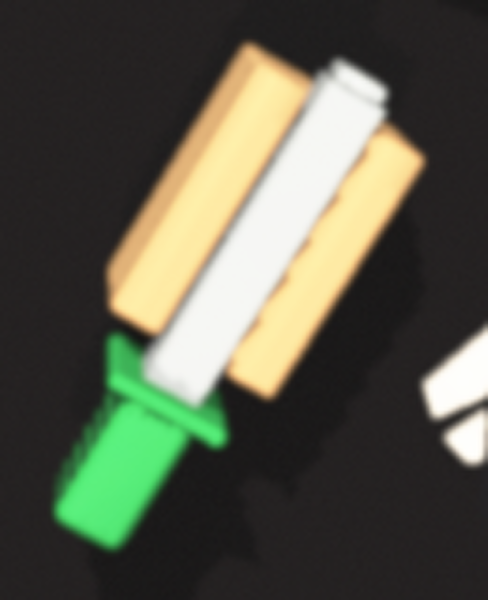

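Run:
```python
from h import *
c=dict(np.load("pics/w1.npz"))
f=lambda u,v,z:onz(c,290+u/3.75-.4,180+v/3.75-.4,z)
tl,tr,bl,br=[f(*p,.038) for p in [(322,72),(386,113),(148,350),(202,398)]]
print(tl,tr,bl,br,np.linalg.norm(tr-tl),np.linalg.norm(br-bl))
gl,gr=f(57,512,.043),f(114,549,.043); g2=f(188,434,.043)
print("grip",gl,gr,np.linalg.norm(gl-gr),np.linalg.norm(g2-gr))
for A,B in ((bl,tl),(br,tr),(gr,g2)):
    print(np.degrees(np.arctan2(*(B-A)[[1,0]])))
m=(tl+tr)/2; print("tipTop",m,"back",(gl+gr)/2, "len",np.linalg.norm((m-(gl+gr)/2)[:2]))
tc=f(335,62,.031);print()
```

```text
[ 0.61430589 -0.34156929  0.038     ] [ 0.61805623 -0.35823703  0.038     ] [ 0.54227114 -0.36013727  0.038     ] [ 0.54286639 -0.37731419  0.038     ] 0.017084446037675043 0.017187233885048114
grip [ 0.50052642 -0.37202434  0.043     ] [ 0.50325152 -0.38805304  0.043     ] 0.01625870173177414 0.033344482306253545
14.454157991035348
14.236671774811578
14.384674116689181
tipTop [ 0.61618106 -0.34990316  0.038     ] back [ 0.50188897 -0.38003869  0.043     ] len 0.11819827103643919
```

Run:
```python
from h import *
robot.move_ptp(np.array([.60,.0,.27]),Rt(np.pi/4))
shot("wrist","pics/w2.png");print(robot.get_state()["time"])
```

```text
3.2167
```

View pics/w2.png

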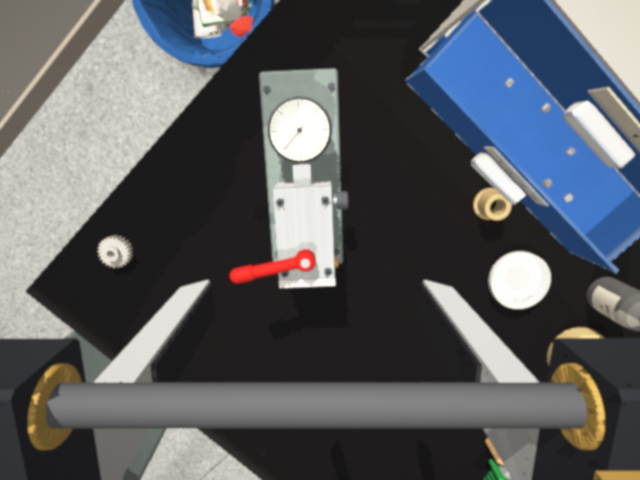

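Run:
```python
from h import *
crop("pics/w2.png",222,165,362,300,5,"pics/c4.png");im=cv2.imread("pics/c4.png")
cv2.imwrite("pics/c4.png",cv2.resize(im,None,fx=.8,fy=.8,interpolation=cv2.INTER_AREA))
crop("pics/w2.png",222,60,362,200,4,"pics/c5.png")
```

```text
(no output)
```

View pics/c4.png

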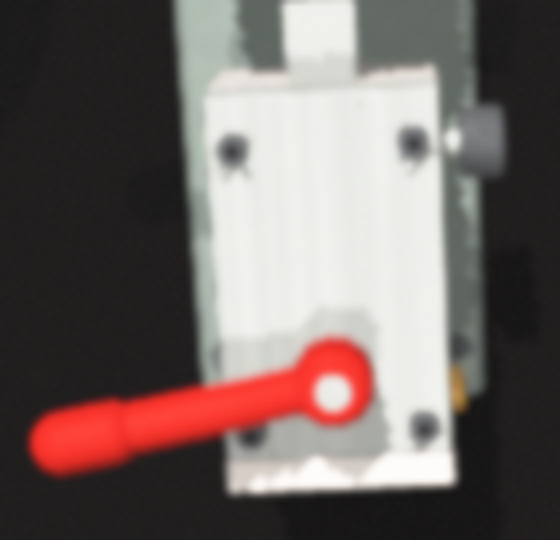

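View pics/c5.png

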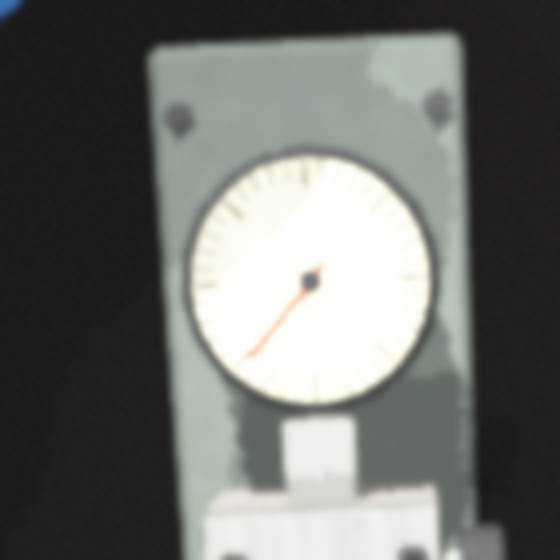

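```bash
cat > g.py <<'E'
from h import *
c=dict(np.load("pics/w2.npz"))
f=lambda u,v,z:onz(c,222+u/4-.4,165+v/4-.4,z)
fl,fr,bl,br=[f(*p,.062) for p in [(229,493),(457,484),(208,97),(437,84)]]
if __name__=="__main__":
    n=np.linalg.norm
    print(fl,fr,bl,br);print("w",n(fr-fl),n(br-bl),"l",n(bl-fl),n(br-fr))
    for A,B in ((fl,bl),(fr,br)): print(np.degrees(np.arctan2(*(B-A)[[1,0]])))
    for A,B in ((fr,fl),(br,bl)): print(np.degrees(np.arctan2(*(B-A)[[1,0]]))-90)
    print("front mid",(fl+fr)/2,"ctr",(fl+fr+bl+br)/4)
    p=f(333,385,.085);t=f(62,443,.0785)
    print("piv",p,"end",t,n(t-p),np.degrees(np.arctan2(*(t-p)[[1,0]])))
    d=onz(c,222+310/4,60+281/4,.05);print("dial",d,np.degrees(np.arctan2(*(d-(fl+fr)/2)[[1,0]])))
E
python3 g.py
```

```text
[ 0.52932388 -0.02424654  0.062     ] [ 0.56846691 -0.0604049   0.062     ] [0.59301072 0.0427864  0.062     ] [0.63051468 0.00916096 0.062     ]
w 0.053287935225268125 0.05037079323867098 l 0.09246311926294584 0.09321660585470545
46.46630380311972
48.26932027419086
47.26980170680426
48.1211173344615
front mid [ 0.54889539 -0.04232572  0.062     ] ctr [ 0.58032905 -0.00817602  0.062     ]
piv [ 0.57064522 -0.01850485  0.085     ] end [0.51723451 0.01334099 0.0785    ] 0.06252288473934235 149.19471836632488
dial [0.64441137 0.06179161 0.05      ] 47.467105764366536
```

```bash
cat > ov.py <<'E'
from h import *
def gauge_pts(m,yaw):
    c,s=np.cos(yaw),np.sin(yaw);R=np.array([[c,-s,0],[s,c,0],[0,0,1]])
    return lambda P:np.asarray(P)@R.T+np.array([m[0],m[1],0])
def draw(src,ci,segs,box,s,out):
    im=cv2.imread(src)[box[1]:box[3],box[0]:box[2]];im=cv2.resize(im,None,fx=s,fy=s,interpolation=cv2.INTER_CUBIC)
    for a,b in segs:
        q=(proj(ci,[a,b])-np.array(box[:2])+.5)*s
        cv2.line(im,tuple(int(v) for v in q[0].round()),tuple(int(v) for v in q[1].round()),(255,0,255),1)
    cv2.imwrite(out,im)
def boxsegs(T,x0,x1,y0,y1,z0,z1):
    S=[]
    for z in (z0,z1):
        q=[T([x,y,z]) for x,y in ((x0,y0),(x1,y0),(x1,y1),(x0,y1))]
        S+=[(q[i],q[(i+1)%4]) for i in range(4)]
    for x in (x0,x1):
        for y in (y0,y1): S.append((T([x,y,z0]),T([x,y,z1])))
    return S
E
python3 - <<'E'
from ov import *
T=gauge_pts([.5493,-.0421],np.radians(47.5))
S=boxsegs(T,0,.092,-.026,.026,.01,.062)
B=gauge_pts([.5184,-.3754],np.radians(14.35))
SB=boxsegs(B,-.018,.018,-.009,.009,.019,.043)+boxsegs(B,.022,.106,-.007,.007,.024,.038)
s=robot.camera_info("scene");d=robot.camera_info("side")
draw("pics/scene0.png",s,S,(160,260,310,345),5,"pics/o1.png")
draw("pics/side0.png",d,S,(205,235,315,300),5,"pics/o2.png")
draw("pics/scene0.png",s,SB,(360,185,440,235),5,"pics/o3.png")
draw("pics/side0.png",d,SB,(380,170,440,220),5,"pics/o4.png")
a=[cv2.imread(f"pics/o{i}.png") for i in (1,2,3,4)]
W=800;can=np.zeros((800,1300,3),np.uint8)
can[:425,:750]=a[0];can[:325,750:1300]=a[1];can[430:680,:400]=a[2];can[430:680,450:750]=a[3]
cv2.imwrite("pics/ov1.png",cv2.resize(can[:,:],(800,492),interpolation=cv2.INTER_AREA))
E
```

```text
(no output)
```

View pics/ov1.png

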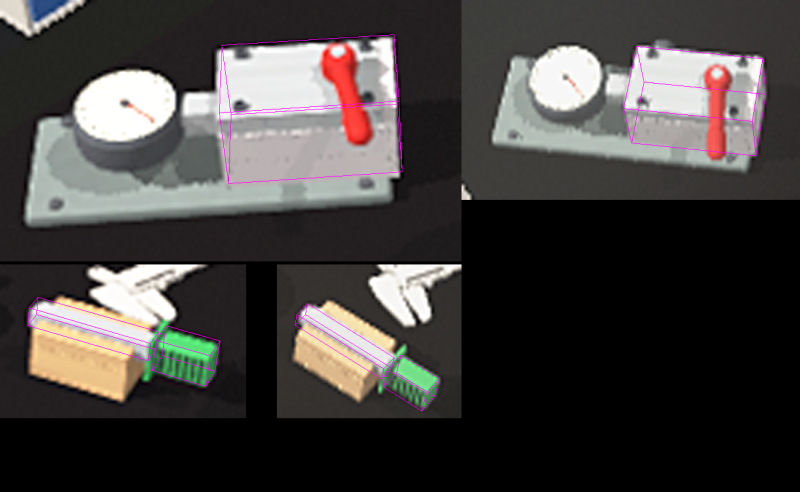

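View pics/o1.png

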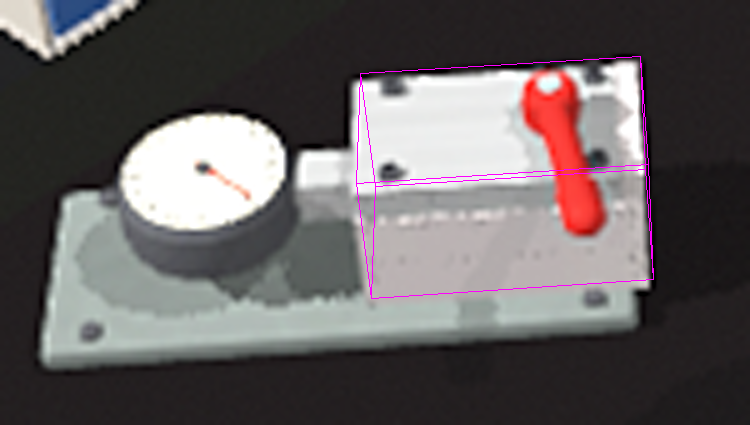

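View pics/o3.png

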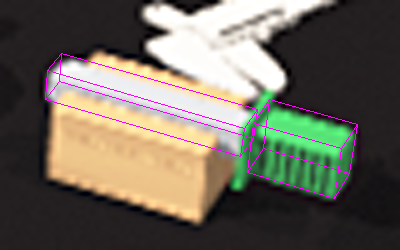

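Run:
```python
from h import *
a=np.radians(14.35);p=np.array([.5184,-.3754,0])
robot.move_ptp(p+[0,0,.13],Rt(a))
robot.gripper_to(.045)
shot("wrist","pics/w3.png")
print(robot.get_state()["force"],robot.get_state()["time"])
```

```text
[ 0.29955189  0.11313937 -0.06583352] 5.675
```

View pics/w3.png

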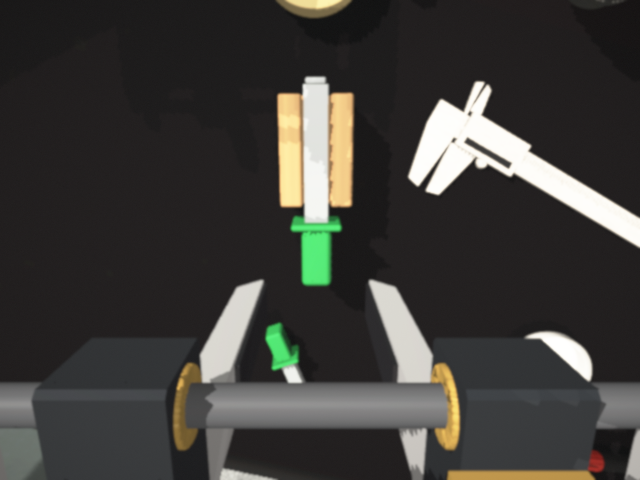

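Run:
```python
from h import *
c=dict(np.load("pics/w3.npz"));p=np.array([.5184,-.3754,0]);R=Rt(np.radians(14.35))
for u,v,z in [(316,284,.043),(316,233,.043),(316,221,.038),(315.5,80,.038),(275,324,.014),(290,355,.014),(430,190,.01)]:
    print(u,v,(R.T@(onz(c,u,v,z)-p)).round(4))
```

```text
316 284 [-0.0177  0.0009 -0.043 ]
316 233 [ 0.0151  0.0009 -0.043 ]
316 221 [ 0.0215  0.0009 -0.038 ]
315.5 80 [ 0.1027  0.0006 -0.038 ]
275 324 [-0.0587 -0.0285 -0.014 ]
290 355 [-0.0834 -0.0181 -0.014 ]
430 190 [ 0.037   0.0773 -0.01  ]
```

Run:
```python
from h import *
R=Rt(np.radians(14.35));p=np.array([.5184,-.3754,0])+R@[0,.0004,0]
print(robot.move_linear(p+[0,0,.033],velocity=.12,threshold=8))
print(robot.get_state()["force"],robot.get_state()["ee_pos"])
robot.gripper_to(.0)
s=robot.get_state();print(s["force"],s["opening"],s["moment"])
robot.move_linear(p+[0,0,.10],velocity=.1)
s=robot.get_state();print(s["force"],s["opening"],s["moment"],s["time"])
shot("wrist","pics/w4.png")
```

```text
False
[-0.52708853 -0.16025317  0.83440329] [ 0.51890261 -0.37603372  0.03372458]
[-0.69440373  0.15138129  3.16407257] 0.01754420049622323 [0.04470423 0.12360363 0.04751874]
[-0.74577653  0.21967503 -1.97769452] 0.01790048929895932 [-0.00044845  0.10774861 -0.00982676] 7.9833
```

View pics/w4.png

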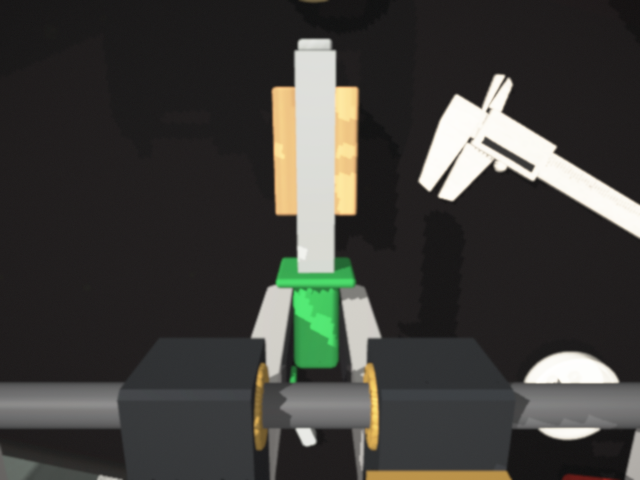

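Run:
```python
from h import *
c=dict(np.load("pics/w4.npz"));s=robot.get_state();p=s["ee_pos"];R=s["tool_rot"];print(p,R[:,0])
for u,v,h in [(315.5,51,.0043),(316,272,.0043),(316,364,.0093)]:
    print(u,v,(R.T@(onz(c,u,v,p[2]+h)-p)).round(4))
for pos in ([-.14],[-.11],[-.04]):
    q=np.array([.5493,-.0421,.042])+pos[0]*np.array([np.cos(np.radians(47.5)),np.sin(np.radians(47.5)),0])
    print(q,robot.ik(q,Rt(np.radians(47.5))))
```

```text
[ 0.51810312 -0.37552838  0.09923552] [ 9.68790873e-01  2.47878234e-01 -7.91114091e-04]
315.5 51 [ 0.1006  0.0008 -0.0044]
316 272 [ 0.0205  0.001  -0.0043]
316 364 [-0.0169  0.001  -0.0093]
[ 0.45471737 -0.14531883  0.042     ] [ 0.49404398  0.45030733 -0.29434881  2.09904267  0.2188785   0.62061112
 -0.69319035]
[ 0.47498508 -0.12320051  0.042     ] [ 0.43956551  0.46840676 -0.29646706  2.06743821  0.22406119  0.6355241
 -0.74968165]
[ 0.52227639 -0.07159109  0.042     ] [ 0.32202347  0.5178829  -0.2999781   1.97944687  0.23559142  0.67731863
 -0.86721219]
```

```bash
cat > ins.py <<'E'
from h import *
yaw=np.radians(47.5);R=Rt(yaw);ax=R[:,0];left=-R[:,1]
mouth=np.array([.5487,-.0415,0]);Z=.0427
def tgt(depth,lat=0,z=Z): return mouth+ax*(depth-.106)+left*lat+[0,0,z]
def loc(s):  # depth of tip, lateral, z
    d=s["ee_pos"]-mouth; return np.array([d@ax+.106,d@left,d[2]])*1000
def frc(s): return np.array([s["force"]@ax,s["force"]@left,s["force"][2]])
E
python3 - <<'E'
from ins import *
robot.move_ptp(tgt(-.035,z=.12),R)
robot.move_linear(tgt(-.03),velocity=.12)
robot.pause(.2)
s=robot.get_state();print(loc(s).round(2),frc(s).round(2),s["time"])
shot("wrist","pics/w5.png");shot("scene","pics/s5.png");shot("side","pics/d5.png")
crop("pics/s5.png",200,230,420,340,3.6,"pics/s5c.png")
E
```

```text
[-29.94  -0.44  43.33] [ 0.72  0.55 -1.08] 9.975
```

View pics/w5.png

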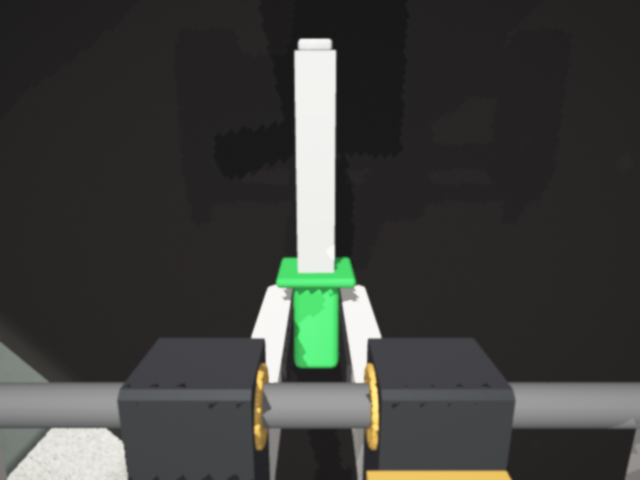

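View pics/s5c.png

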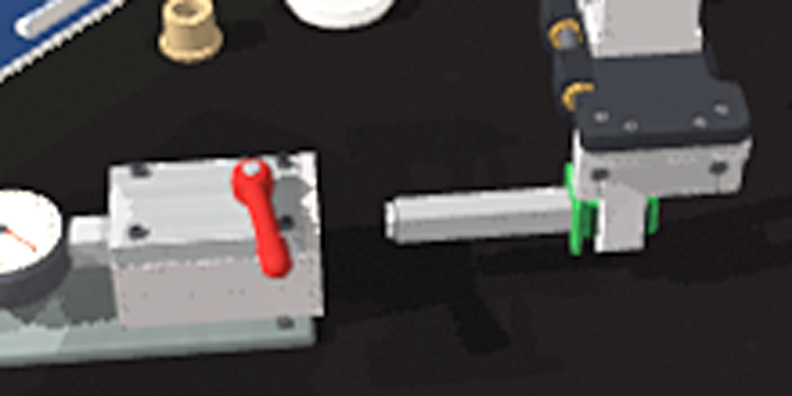

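Run:
```python
from ov import *
from ins import *
s=robot.get_state();e=s["ee_pos"];yb=np.arctan2(*s["tool_rot"][:2,0][::-1]);print(np.degrees(yb))
T=gauge_pts(mouth,yaw);S=boxsegs(T,0,.092,-.026,.026,.01,.062)
B=gauge_pts(e,yb);z=e[2]-.0027
S+=boxsegs(B,.022,.102,-.007,.007,z-.007,z+.007)+boxsegs(B,-.018,.018,-.009,.009,z-.012,z+.012)
draw("pics/s5.png",robot.camera_info("scene"),S,(220,240,400,340),4.4,"pics/o5.png")
draw("pics/d5.png",robot.camera_info("side"),S,(250,225,400,310),5,"pics/o6.png")
```

```text
47.49052500903112
```

View pics/o5.png

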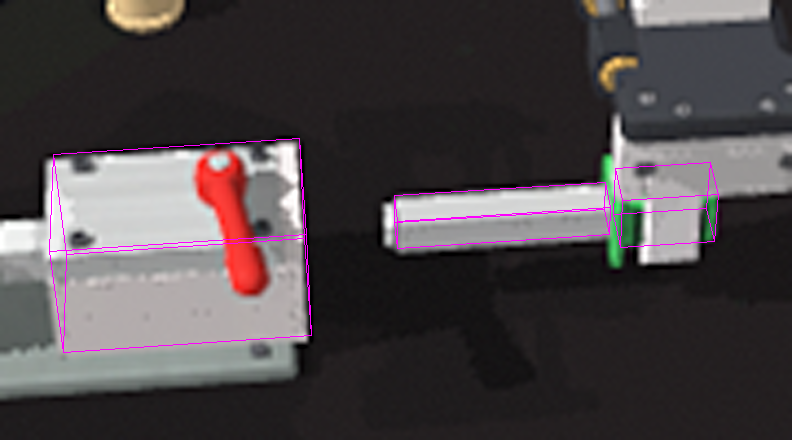

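View pics/o6.png

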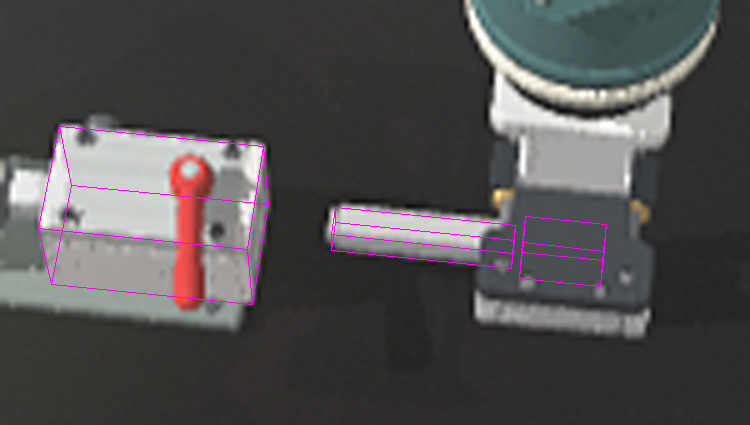

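```bash
cat >> ins.py <<'E'
def step(depth,lat,z,v=.02,th=5):
    r=robot.move_linear(tgt(depth,lat,z),velocity=v,threshold=th)
    s=robot.get_state();print("cmd",round(depth*1000,1),r,loc(s).round(2),frc(s).round(2),s["moment"].round(2),round(s["time"],2));return r,s
E
python3 - <<'E'
from ins import *
for d in (-.005,.002,.006,.009,.012):
    r,s=step(d,.0009,.0422,.03 if d<0 else .015)
    if r: break
E
```

```text
cmd -5.0 False [-5.17  0.88 42.2 ] [ 0.08 -0.38 -2.14] [-0.1   0.03  0.01] 11.11
cmd 2.0 False [ 2.03  0.92 42.19] [-1.53  0.25 -2.06] [-0.08  0.02  0.05] 11.72
cmd 6.0 False [ 6.07  0.94 42.19] [ 0.13  0.95 -0.9 ] [-0.09  0.03 -0.02] 12.14
cmd 9.0 False [ 9.1   0.95 42.18] [ 0.7  -0.44 -1.59] [-0.06  0.03 -0.  ] 12.49
cmd 12.0 False [12.1   0.88 42.21] [ 0.48 -0.65 -2.46] [-0.09  0.    0.04] 12.84
```

Run:
```python
from ins import *
for d in (.015,.018,.021,.024,.028,.032):
    r,s=step(d,.0009,.0422,.015,8)
    if r: break
```

```text
cmd 15.0 False [15.11  0.93 42.19] [-0.12  0.74 -1.02] [-0.07  0.03  0.03] 13.19
cmd 18.0 False [18.12  0.88 42.21] [ 0.27  1.36 -0.99] [-0.08 -0.01  0.02] 13.54
cmd 21.0 False [20.96  0.93 42.14] [-2.11 -0.6  -1.9 ] [-0.38  0.28 -0.01] 13.89
cmd 24.0 False [24.33  0.92 42.2 ] [ 0.01 -0.96 -2.71] [-0.32  0.13  0.03] 14.24
cmd 28.0 False [28.31  0.9  42.23] [-1.41  0.36 -2.16] [-0.3   0.22 -0.  ] 14.66
cmd 32.0 False [32.43  0.9  42.24] [-0.43  0.5  -2.45] [-0.08  0.13  0.  ] 15.07
```

Run:
```python
from ins import *
for d in np.arange(.035,.068,.003):
    r,s=step(d,.0009,.0422,.01,5)
    if r or frc(s)[0]<-6: break
shot("scene","pics/s6.png");shot("wrist","pics/w6.png")
crop("pics/s6.png",160,240,320,340,5,"pics/s6c.png")
```

```text
cmd 35.0 False [35.13  0.94 42.2 ] [-1.09 -0.08 -1.37] [-0.44  0.41 -0.08] 15.53
cmd 38.0 False [38.4   0.89 42.24] [-1.05  0.47 -1.72] [-0.21  0.19 -0.04] 15.97
cmd 41.0 False [41.22  0.9  42.22] [-1.01  0.73 -1.36] [-0.24  0.31  0.02] 16.43
cmd 44.0 False [44.21  0.9  42.23] [-0.53  0.78 -2.76] [-0.33  0.35 -0.02] 16.88
cmd 47.0 False [47.29  0.91 42.22] [-1.23  0.55 -2.32] [-0.13  0.29  0.02] 17.32
cmd 50.0 True [48.75  1.22 41.84] [-0.4  -0.51  1.08] [ 0.   -0.08 -0.09] 17.62
```

View pics/s6c.png

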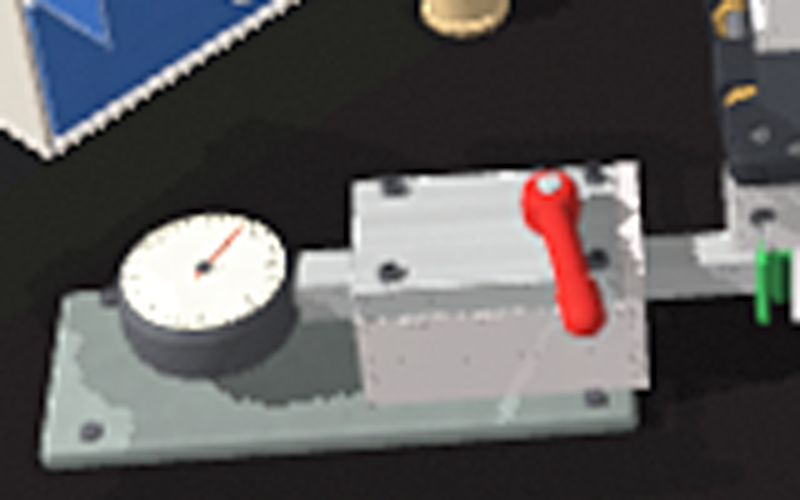

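View pics/w6.png

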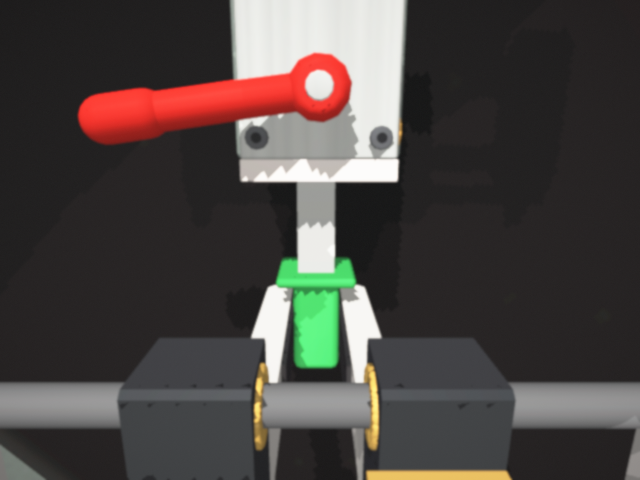

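Run:
```python
from ins import *
s=robot.get_state();print(loc(s).round(2),frc(s).round(2))
tiles=[]
for i,d in enumerate((.0487,.0493,.050,.0507)):
    r,s=step(d,.0009,.0422,.006,6)
    c=shot("scene",f"pics/t{i}.png");tiles.append(cv2.resize(cv2.imread(f"pics/t{i}.png")[275:325,175:225],None,fx=6,fy=6,interpolation=cv2.INTER_CUBIC))
    if r: break
cv2.imwrite("pics/tt.png",np.hstack(tiles)[:, :1200] if len(tiles)<3 else cv2.resize(np.hstack(tiles),(800,800//len(tiles))))
```

```text
[48.68  1.24 41.75] [0.4  0.06 1.6 ]
cmd 48.7 False [48.73  1.01 42.12] [ 0.03  0.33 -0.17] [0.1  0.03 0.  ] 18.07
cmd 49.3 False [48.79  0.97 42.06] [-4.    1.35  0.93] [-0.59  0.78  0.03] 18.38
cmd 50.0 False [49.02  1.   41.98] [-8.2   1.41  0.21] [-1.18  1.3  -0.01] 18.69
cmd 50.7 False [49.13  1.03 41.9 ] [-10.85   1.05   2.44] [-1.65  1.74  0.02] 19.01
```

View pics/tt.png

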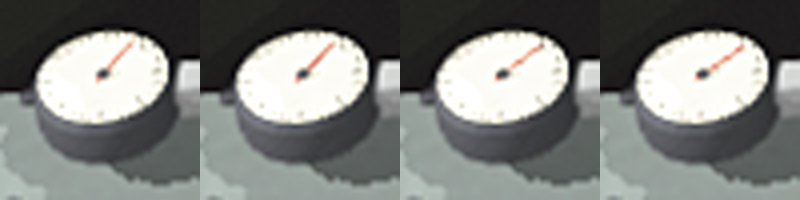

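Run:
```python
from ins import *
r,s=step(.0510,.0009,.0422,.006,6)
shot("scene","pics/t4.png");shot("wrist","pics/w7.png")
tiles=[cv2.resize(cv2.imread(f"pics/t{i}.png")[278:318,180:225],None,fx=9,fy=9,interpolation=cv2.INTER_CUBIC)[:, :400] for i in (3,4)]
cv2.imwrite("pics/tt2.png",np.hstack(tiles))
# needle angle via red-ness in rectified dial plane
c=robot.camera_info("scene")
for i in range(5):
    im=cv2.imread(f"pics/t{i}.png").astype(float)
    red=im[:,:,2]-(im[:,:,0]+im[:,:,1])/2
    m=np.zeros_like(red);m[280:312,183:220]=1
    ys,xs=np.where((red>40)&(m>0));w=red[ys,xs]
    P=np.array([onz(c,x,y,.05)[:2] for x,y in zip(xs,ys)])
    mu=(P*w[:,None]).sum(0)/w.sum();C=((P-mu).T*w)@(P-mu);ev,V=np.linalg.eigh(C)
    print(i,len(xs),mu.round(4),np.degrees(np.arctan2(V[1,1],V[0,1])).round(1))
```

```text
cmd 51.0 False [49.15  1.03 41.86] [-12.77   1.76   2.41] [-1.89  1.99  0.04] 19.31
0 13 [0.6472 0.055 ] 107.8
1 15 [0.6465 0.055 ] 104.7
2 12 [0.6451 0.0533] 94.7
3 13 [0.6445 0.0531] 91.7
4 12 [0.6442 0.0539] 91.7
```

View pics/tt2.png

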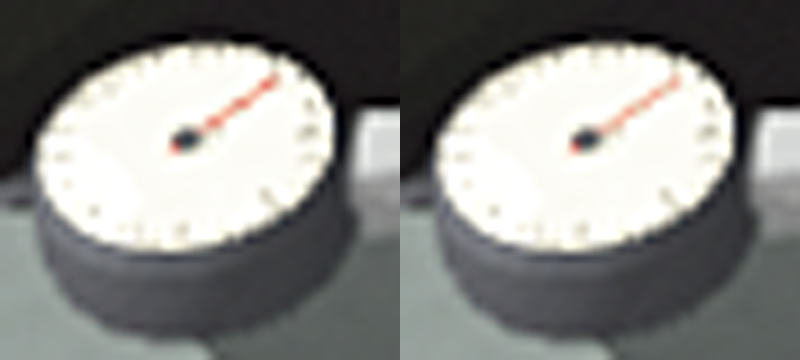

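Run:
```python
from ins import *
step(.0497,.0010,.0420,.01,None)
shot("scene","pics/t5.png")
robot.gripper_to(.036)
robot.pause(.1);s=robot.get_state();print(loc(s),frc(s),s["opening"])
shot("scene","pics/t6.png");shot("wrist","pics/w8.png")
tiles=[cv2.resize(cv2.imread(f"pics/t{i}.png")[278:318,180:225],None,fx=9,fy=9,interpolation=cv2.INTER_CUBIC)[:, :400] for i in (5,6)]
cv2.imwrite("pics/tt3.png",np.hstack(tiles))
```

```text
cmd 49.7 False [48.95  0.99 41.9 ] [-6.68  1.55  1.26] [-1.08  1.12 -0.01] 19.69
[49.75365037  0.99724001 42.01538277] [-0.94301648  0.08228354  0.52713782] 0.03621296422073187
```

View pics/tt3.png

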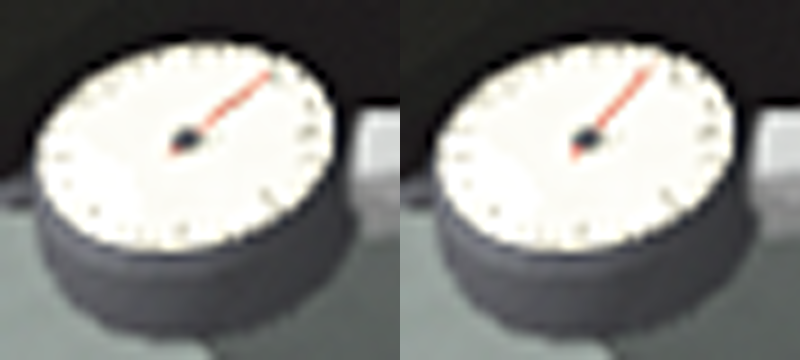

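View pics/w8.png

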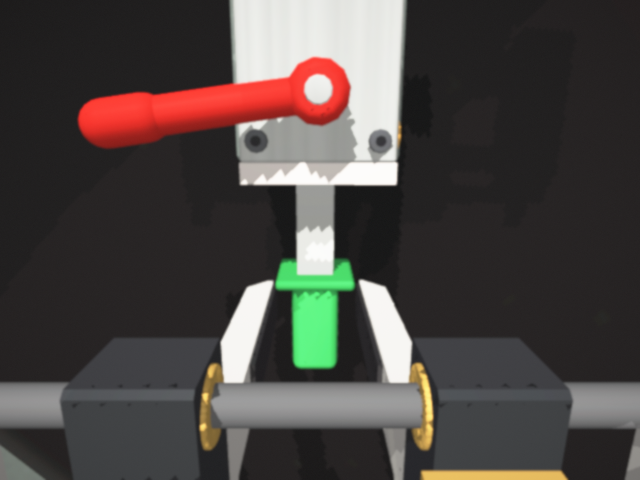

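```bash
cat > needle.py <<'E'
from h import *
def needle(f):
    c=robot.camera_info("scene");im=cv2.imread(f).astype(float)
    red=im[:,:,2]-(im[:,:,0]+im[:,:,1])/2
    m=np.zeros_like(red);m[280:316,183:222]=1
    ys,xs=np.where((red>25)&(m>0));w=red[ys,xs]
    P=np.array([onz(c,x,y,.05)[:2] for x,y in zip(xs,ys)])
    mu=(P*w[:,None]).sum(0)/w.sum();C=((P-mu).T*w)@(P-mu);ev,V=np.linalg.eigh(C)
    return len(xs),mu.round(4),np.degrees(np.arctan2(V[1,1],V[0,1])).round(1)
E
python3 - <<'E'
from needle import *
for f in ["scene0","s5","s6","t0","t1","t2","t3","t4","t5","t6"]: print(f,needle(f"pics/{f}.png"))
E
```

```text
scene0 (16, array([0.6339, 0.0633]), np.float64(-176.9))
s5 (16, array([0.6339, 0.0633]), np.float64(-176.9))
s6 (17, array([0.6469, 0.0548]), np.float64(107.5))
t0 (17, array([0.6471, 0.055 ]), np.float64(107.9))
t1 (16, array([0.6466, 0.0546]), np.float64(104.9))
t2 (17, array([0.6454, 0.0529]), np.float64(95.3))
t3 (17, array([0.6446, 0.0529]), np.float64(93.0))
t4 (16, array([0.6442, 0.0536]), np.float64(91.5))
t5 (16, array([0.6457, 0.0535]), np.float64(98.2))
t6 (17, array([0.6474, 0.0551]), np.float64(108.5))
```

Run:
```python
from ins import *
robot.move_linear(tgt(.0495,.001,.095),velocity=.15)
robot.gripper_to(0)
robot.move_linear(tgt(.012,.001,.095),velocity=.15)
robot.move_linear(tgt(.012,.001,.052),velocity=.12)
robot.pause(.1)
s=robot.get_state();print(loc(s),frc(s),s["opening"],s["time"])
shot("wrist","pics/w9.png")
```

```text
[12.47996895  0.65093436 52.70869779] [-0.54227957  0.17057809  0.15874971] 0.00029974618513416466 22.65
```

View pics/w9.png

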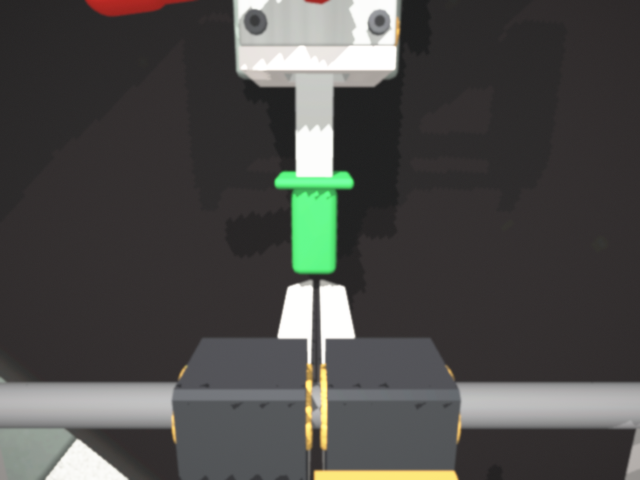

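Run:
```python
from ins import *
from needle import needle
r,s=step(.018,.001,.052,.02,4)
if not r: r,s=step(.030,.001,.052,.01,4)
shot("scene","pics/t7.png");print(needle("pics/t7.png"))
step(.012,.001,.052,.03,None)
shot("scene","pics/t8.png");print(needle("pics/t8.png"))
```

```text
cmd 18.0 False [18.16  1.03 52.04] [-0.43  0.8   0.01] [-0.01 -0.08  0.05] 23.15
cmd 30.0 True [20.24  1.24 51.65] [-0.51 -0.07 -0.64] [-0.05  0.02 -0.  ] 23.67
(17, array([0.6466, 0.0548]), np.float64(104.2))
cmd 12.0 False [11.75  0.93 52.03] [ 0.4  -0.88 -0.72] [-0.03 -0.06 -0.  ] 24.14
(17, array([0.6468, 0.0541]), np.float64(104.0))
```

```bash
cat > lev.py <<'E'
from ins import *
piv=mouth+left*.001+ax*.028
def pose(th,off,z,r=.055):
    w=yaw+th; rad=np.array([np.cos(w),np.sin(w),0]);h=w-np.pi/2
    tan=np.array([np.cos(h),np.sin(h),0])
    return piv+rad*r-tan*off+[0,0,z],Rt(h)
E
python3 - <<'E'
from lev import *
c=dict(np.load("pics/w8.npz"))
p=onz(c,318,90,.085);t=onz(c,84,122,.0785);p2=onz(c,318,90,.0785)
print(piv,p,np.degrees(np.arctan2(*(t-p)[[1,0]]))-47.5,np.degrees(np.arctan2(*(t-piv)[[1,0]]))-47.5,np.linalg.norm((t-p)[:2]))
for th in (105,100,80,60,36,34):
    print(th,pose(np.radians(th),.0145,.082)[0].round(3),robot.ik(*pose(np.radians(th),.0145,.082)))
E
```

```text
[ 0.56687925 -0.02018064  0.        ] [ 0.56734926 -0.02132608  0.085     ] 96.77763297796295 97.3472746514847 0.06698045387789928
105 [ 0.511 -0.008  0.082] [ 0.28751898  0.43987248 -0.40164285  1.99832723  0.2467623   0.74981492
 -0.74163969]
100 [ 0.513 -0.003  0.082] [ 0.26057087  0.43869127 -0.38038367  1.99589035  0.23383233  0.74859132
 -0.82675056]
80 [0.522 0.015 0.082] [ 0.15501478  0.44194902 -0.2938574   1.97564279  0.18293866  0.74908877
 -1.1629567 ]
60 [0.537 0.028 0.082] [ 0.05792398  0.45603094 -0.20543171  1.94126497  0.13119525  0.75695168
 -1.48800777]
36 [0.559 0.036 0.082] [-0.03653424  0.48309429 -0.10400627  1.8881161   0.06906182  0.77380075
 -1.86238807]
34 [0.561 0.036 0.082] [-0.04357584  0.48564824 -0.09538858  1.88339836  0.06355201  0.77543473
 -1.89255342]
```

Run:
```python
from lev import *
D=np.radians
robot.move_linear(tgt(.012,.001,.13),velocity=.2)
p,Rr=pose(D(98),.033,.13);robot.move_ptp(p,Rr)
p,Rr=pose(D(98),.033,.082);robot.move_linear(p,velocity=.12)
s=robot.get_state();print(s["force"],s["time"])
shot("wrist","pics/w10.png");shot("scene","pics/s10.png")
```

```text
[0.4741583  0.25147704 0.02029292] 25.75
```

View pics/w10.png

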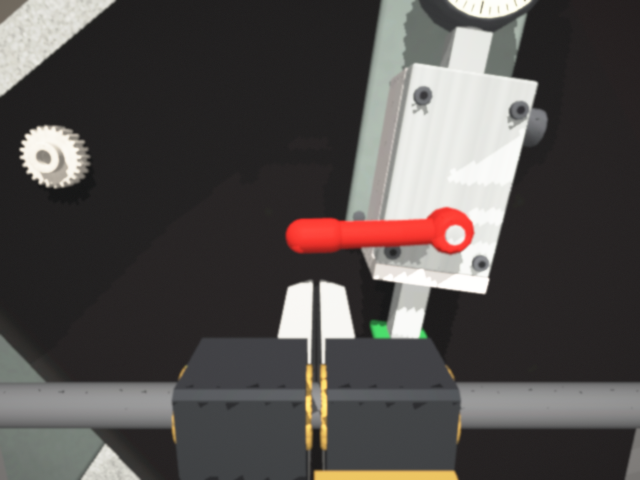

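Run:
```python
from lev import *
D=np.radians
def go(th,off,v,thr):
    p,Rr=pose(D(th),off,.082)
    r=robot.move_linear(p,velocity=v,frame=Rr,threshold=thr)
    s=robot.get_state();h=Rr[:,0];print(th,off,r,"ftan",(s["force"]@h).round(2),"frad",(s["force"]@Rr[:,1]).round(2),s["force"][2].round(2),round(s["time"],2));return r,s
go(98,.020,.05,10)
go(97,.0145,.03,10)
for th in np.arange(92,44,-6):
    r,s=go(th,.0145,.035,12)
    if r: break
shot("scene","pics/s11.png");shot("wrist","pics/w11.png")
```

```text
98 0.02 False ftan -0.56 frad 0.21 -0.31 26.26
97 0.0145 False ftan -0.15 frad -0.58 0.04 26.62
92 0.0145 False ftan -0.57 frad -0.36 0.53 26.92
86 0.0145 False ftan -0.33 frad -1.0 -0.36 27.23
80 0.0145 False ftan -0.07 frad 0.2 -0.65 27.55
74 0.0145 False ftan -0.05 frad 0.16 -0.11 27.87
68 0.0145 False ftan 0.04 frad -0.21 0.04 28.18
62 0.0145 False ftan 0.03 frad 0.85 0.62 28.5
56 0.0145 False ftan 0.27 frad 0.32 0.8 28.82
50 0.0145 False ftan 0.28 frad -0.21 0.11 29.13
```

View pics/w11.png

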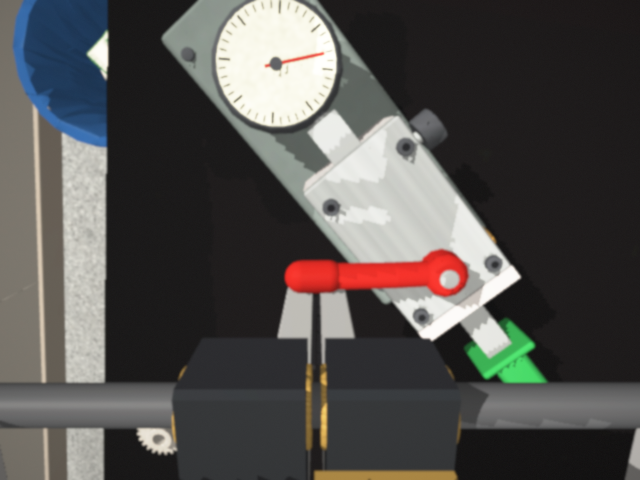

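Run:
```python
from lev import *
D=np.radians
def go(th,off,v,thr):
    p,Rr=pose(D(th),off,.082)
    r=robot.move_linear(p,velocity=v,frame=Rr,threshold=thr)
    s=robot.get_state();h=Rr[:,0];print(th,off,r,"ftan",(s["force"]@h).round(2),"frad",(s["force"]@Rr[:,1]).round(2),s["force"][2].round(2),round(s["time"],2));return r,s
for th in (46,43,40,38,36,34.5,33,32,31,30,29,28):
    r,s=go(th,.0145,.02,9)
    if r or s["force"]@pose(D(th),0,0)[1][:,0]<-11: break
shot("scene","pics/s12.png");shot("wrist","pics/w12.png")
```

```text
46 0.0145 False ftan -0.86 frad 0.72 0.17 29.58
43 0.0145 False ftan -1.62 frad 0.34 -0.25 29.88
40 0.0145 False ftan -0.98 frad -1.02 0.67 30.18
38 0.0145 False ftan -1.66 frad -1.46 0.78 30.43
36 0.0145 False ftan -5.12 frad -1.64 2.74 30.68
34.5 0.0145 False ftan -11.8 frad -0.41 7.47 30.93
```

View pics/w12.png

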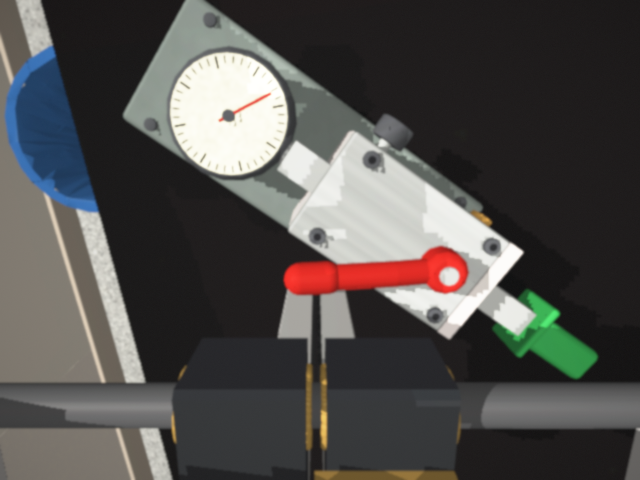

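Run:
```python
from lev import *
D=np.radians
c=dict(np.load("pics/w12.npz"))
p=onz(c,447,274,.085);t=onz(c,287,278.5,.0785)
print(np.degrees(np.arctan2(*(t-p)[[1,0]]))-47.5,np.degrees(np.arctan2(*(t-piv)[[1,0]]))-47.5)
p,Rr=pose(D(34.5),.04,.082);robot.move_linear(p,velocity=.08,frame=Rr)
robot.move_linear(p+[0,0,.12],velocity=.2)
p2=np.array([.545,-.03,.25]);robot.move_ptp(p2,Rt(yaw))
robot.pause(.3)
shot("wrist","pics/w13.png");shot("scene","pics/s13.png");shot("side","pics/d13.png")
print(robot.get_state()["force"],robot.get_state()["time"])
```

```text
38.30913727715914 34.855647269607175
[ 0.496754   -0.24176764  0.96295537] 33.7417
```

View pics/w13.png

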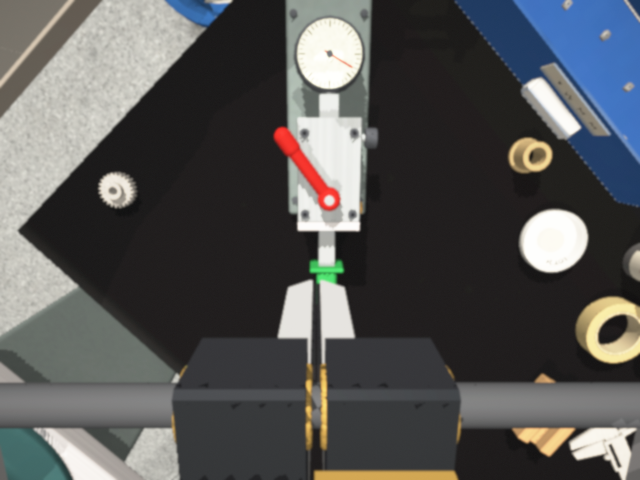

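View pics/s13.png

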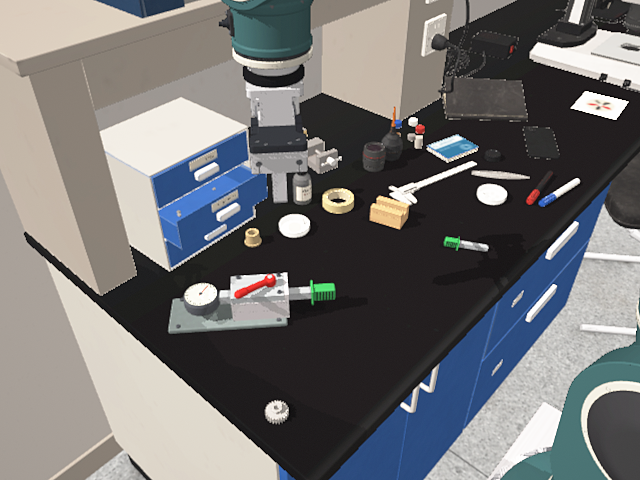

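Run:
```python
from lev import *
from needle import needle
for f in ("s10","s11","s12","s13"): print(f,needle(f"pics/{f}.png"))
crop("pics/w13.png",260,100,400,290,3,"pics/w13c.png")
```

```text
s10 (16, array([0.6467, 0.0543]), np.float64(104.7))
s11 (12, array([0.6463, 0.0583]), np.float64(109.3))
s12 (7, array([0.6449, 0.0623]), np.float64(109.3))
s13 (16, array([0.6471, 0.0554]), np.float64(108.1))
```

View pics/w13c.png

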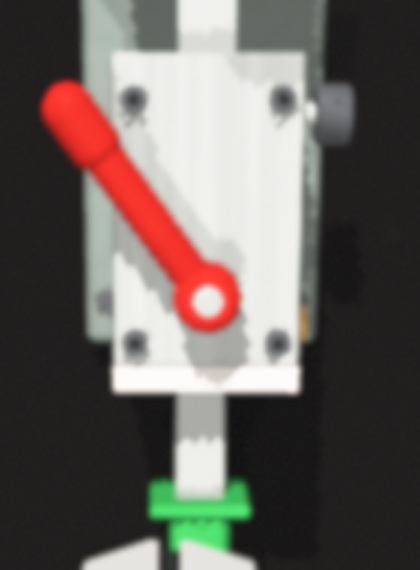

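Run:
```python
from lev import *
c=dict(np.load("pics/w13.npz"))
f=lambda u,v,z:onz(c,260+u/3-.3,100+v/3-.3,z)
t=f(66,103,.0785)
for z in (.075,.08,.085,.09):
    p=f(207,300,z);print(z,p,np.degrees(np.arctan2(*(t-p)[[1,0]]))-47.5,np.linalg.norm((t-p)[:2]))
q=f(180,265,.0785);print(np.degrees(np.arctan2(*(t-q)[[1,0]]))-47.5)
for a,b in (((112,388),(112,55)),((302,388),(303,55))):
    A,B=f(*a,.062),f(*b,.062);print("edge",np.degrees(np.arctan2(*(B-A)[[1,0]])))
```

```text
0.075 [ 0.56770366 -0.02097134  0.075     ] 35.5379928955731 0.06287928089514623
0.08 [ 0.56809453 -0.0203142   0.08      ] 35.822113850756 0.06218036500703683
0.085 [ 0.56848541 -0.01965705  0.085     ] 36.11268719572401 0.061483012884301406
0.09 [ 0.56887629 -0.0189999   0.09      ] 36.4099197867171 0.06078727834554884
35.263766870801604
edge 46.85301955985846
edge 48.864687956327394
```

```bash
python3 -c "
from rig import robot
robot.sign_off();s=robot.get_state();print(s['time'],s['force'])"
```

```text
the job is handed in; nothing more can be done
the job is handed in; nothing more can be done
```

The bar is in the gauge against its stop, the lever is swung to its end, and the arm is clear of everything. I handed the job in at about 34 s of the 72 s allowed.

- **Bar:** I took the 36 mm grip bar from the rest, not the smaller look-alike on the bench. It slid in to about 49 mm, where the force rose sharply. The highest push I read was about 13 N, and the dial needle stopped moving while the force still grew. The hidden stop must have taken somewhat less than that, since part goes into drag.
- **Seating check:** On release the needle sprang back about 10°, to its no-load contact reading. This looked like give in the stop rather than the bar backing off. I still gave the back of the grip one gentle push (about 4 N) to be sure.
- **Lever:** I pushed it clockwise with shut fingers until it met a firm end at about 12 N. Measured afterwards at about 36°, which is the clamped position.
- **Last checks:**
  - The needle reads 108° after clamping, against 108° at first contact with the stop and 104–105° just before clamping. I put that difference at under 0.1 mm.
  - The petri dish, bushing and gear look undisturbed in the final picture.
- **Disagreement:** One lever angle, taken with the fingers still pressing, came out at 35° to 38° depending on the pivot used. The clear view afterwards settled it at 36°.

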